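Open the child-safe box's double-catch gate and hold it wide

TASK

Hold the child-safe box open for me so that I can take the spray can out with both hands: first squeeze the safety catch (the pair of finger posts on the right of the gate's front rail) fully until it stays open, then squeeze the main catch (the pair on the left) and with it swing the barred gate up, past the click of its half-open check, until it stands nearly upright. The gate is sprung and falls back when let go, so finish while still holding it wide open and still; do not let go, and leave the other things on the worktop where they are.

Things in the scene. Friction and masses are not known exactly. Their poses are not given: they have to be found in the camera images.
- child_box: White plastic tub, 216 mm wide (y) x 160 deep (x) x 88 high (228 x 170 over the rim), standing fast on suction feet; on top a hinged gate of thin steel bars, through which a spray can, a lighter and a scouring pad are seen. Origin: centre of its underside, on the worktop. Its catch side looks along its -x (to the robot at yaw 0), y is to the left seen by the robot, z up.
- gate_hinge (a point): Middle of the gate's hinge line, at the back of the box: 75 mm behind the box's centre (its +x), 94 mm above the worktop. Axes: the box's; the hinge line runs along y.
- gate (a joint): Gate angle about the hinge line (box +y), rad: 0 shut and level; the front rail swings up and back; 1.57 upright, stop 1.70. About 0.4 kg, with a damped closing spring: 1 to 4 N at the finger posts all the way. A check makes a bump at 0.7 to 0.9 rad (4 to 9 N at the posts); let go beyond it, the gate falls back onto it at 0.9. Cannot rise until the main catch is squeezed.
- keeper (a point): Underside of the fixed grey hook on the left end of the box's front rim, under which the main catch's bolt is caught. The hook reaches from 10 mm right to 11 mm left of this point (box y), 9 mm to its front and back, and 6 mm above it. Axes: the box's.
- safety_grip (a point): Squeeze point of the safety catch, on the gate: midway between the outer faces of its two posts once squeezed; 190 mm in front of the hinge line, 13 mm above it (107 over the worktop), 49 mm right of the gate's middle. Gate's axes; posts close along y. Right post fixed, outer face 19 mm right. Left post moves: outer face about 36 mm left at rest, about 21 mm squeezed.
- safety_catch (a joint): Turn of the safety catch, a pawl on the gate's front rail, rad: 0 locked (its nose stands behind the bolt of the main catch, which then moves only 2 mm), 0.42 = end stop, left post squeezed fully towards the right one; bolt free above 0.2. Stiff pivot, about 2 N at the post: it stays where it is put.
- main_grip (a point): Squeeze point of the main catch, on the gate: midway between the outer faces of its two posts once squeezed; 190 mm in front of the hinge line, 13 mm above it, 49 mm left of the gate's middle. Gate's axes; posts close along y. Right post fixed, outer face 15 mm right. Left post moves: outer face 27 mm left at rest, 15 mm squeezed. Also the gate's handle.
- main_catch (a joint): Travel of the main catch's bolt, m: 0 at rest (8 mm under the keeper), 0.012 fully squeezed, clear of the keeper from 0.009. Sprung, 4 N at rest to 8 N squeezed: it comes back when let go, so keep it squeezed while lifting. A downward gripper can stay upright: the gate turns between the pads.
- rail_front (a point): Middle of the front edge of the gate's rail, 165 mm in front of the hinge line. Gate's axes (x to the hinge, z out of its upper side). All four finger posts are grey, 9 to 10 mm thick and 13 mm high, and stand 43 mm out in front of the rail at 13 mm above the hinge line's level; their squeeze points lie 25 mm out. Nothing is in front of or below them.
- water_bottle: Clear plastic water bottle, 65 mm across, 207 mm high, behind the box. Origin: centre of its underside. Bystander.
- egg_cup: Orange egg cup, 48 mm across, 46 mm high, behind the box. Origin: centre of its underside. Bystander.
- mustard_jar: Glass jar with a red screw lid, 66 mm across, 100 mm high, to the right of the box. Origin: centre of its underside. Bystander.
- salt_shaker: Grey salt shaker, 44 mm across, 90 mm high, to the right of the box. Origin: centre of its underside. Bystander.

How it is judged:
On the way, in this order (a step that is already met when the one before it is completed fails the run):
1. the safety catch has been squeezed open while the gate is still shut (value of joint safety_catch above 0.22 rad and value of joint gate below 0.05 rad), for 0.2 s.
2. the main catch is squeezed by the fingers, its bolt clear of the keeper (value of joint main_catch above 0.008 m and contact force between the fingers and child_box above 1 N), for 0.1 s.
3. the gate has passed its half-open check (value of joint gate above 0.95 rad), for 0.1 s.
At the end, for the whole second after the job is handed in: The gate stands at least 1.25 rad (72 degrees) open, beyond its check and held there by the fingers (contact of at least 0.5 N), not swinging (under 0.1 rad/s); the four bystanders are within 30 mm of where they stood and upright (value of joint gate above 1.25 rad and velocity of joint gate between -0.1 and 0.1 rad/s and contact force between the fingers and child_box above 0.5 N and distance of each of water_bottle, mustard_jar, salt_shaker, egg_cup from where it was at the start of the episode below 0.03 m); the arm keeps its last pose, push and grip.
It fails at once if the water bottle is moved by more than 30 mm or tipped (distance of water_bottle from where it was at the start of the episode above 0.03 m or angle between water_bottle's own z axis and vertical above 0.4 rad).
It fails at once if the mustard jar is moved by more than 30 mm or tipped (distance of mustard_jar from where it was at the start of the episode above 0.03 m or angle between mustard_jar's own z axis and vertical above 0.4 rad).
It fails at once if the salt shaker is moved by more than 30 mm or tipped (distance of salt_shaker from where it was at the start of the episode above 0.03 m or angle between salt_shaker's own z axis and vertical above 0.4 rad).
It fails at once if the egg cup is moved by more than 30 mm or tipped (distance of egg_cup from where it was at the start of the episode above 0.03 m or angle between egg_cup's own z axis and vertical above 0.4 rad).
It also fails if it takes over 48 s, if anything falls off the work surface, if the arm or the gripper's body presses on something with over 40 N, if the wrist force passes 120 N, or if a joint passes its speed limit or range.

ROBOT

A 6-joint arm with a two-finger parallel gripper is mounted at the origin on a cart in front of the work surface, level with it; the furniture and walls round the work are solid. World frame = base frame: x ahead of the robot, y to its left, z up, the work surface at z = 0. Lengths are in m, angles in rad, forces in N, time in s.
With the tool pointing down it reaches from about 0.375 to 0.9 m from the base axis. Payload 3.1 kg.
Tool frame: the origin (TCP) lies midway between the tips of the shut fingers; the grasp point (between the pads) lies 19 mm behind it; z points along the fingers, y is the line along which they close (so a half turn about z gives the same grasp; the last joint's range is limited). The gripper opens to 87 mm and grips with 3 to 60 N. Pads are 19 mm wide; open, the fingers measure 117 mm over their backs; the gripper's body (75 mm by 190 mm) begins 51 mm behind the grasp point.
Start: joints at [1.117, 0.527, 1.433, -0, 1.181, -0.178], TCP at [0.17, 0.601, 0.223] pointing down, gripper open.
Joint ranges: [-3.08, 3.08], [-0.75, 2.2], [0.22, 2.44], [-1.43, 4.57], [0, 2.65], [-2.85, 2.85]. Speed limits (rad/s): [2.79, 2.79, 3.14, 3.14, 3.14, 3.14].

INTERFACE

Orientations are given as a unit quaternion [x, y, z, w].
In Python, from rig import get_obs, cams, job gives the robot as it stands.
- The arm moves only by the tool servo_tool, never from a script. Its argument "moves" is text: rows parted by semicolons, each of 5 numbers parted by spaces: the shift along the tool's x, y, z in m, then the turn about the tool's z in degrees, then the finger opening in m, from 0 to 0.087. In form: dx dy dz spin claw; .... A call has 1 to 10 rows; each row is the pose to reach, as a shift and turn from the pose commanded when the call began, along the tool's axes at that moment; what a row does not reach only later rows make up. A row lasts 1/12 s, in which the tool goes at most 41.7 mm and 7.16 degrees, less where a joint would pass 70% of its speed; a pose out of reach is approached as far as the arm can. A call with a gripper value outside its range is refused whole. The fingers move at their own pace and stop on an object; "grip_force" is the grip in N (left out, the last holds). Time passes only in rows, so rows that repeat a pose let the fingers close. It gives the time, the measured TCP pose, the force, the opening and the grip force at its end, in the units of the state.
- get_obs(): the state, without advancing time (a new reading comes with each control period).
- cams.camera(name): name is "scene" or "top"; returns the picture (384x512x3 uint8, blue, green, red); there is no depth.
- cams.camera_model(name): a dict with "fx", "fy", "cx", "cy" (pixels), "R" (3x3) and "t" (3): a world point X has camera coordinates R X + t. Camera axes: x right, y down, z forward; pixel columns grow to the right and rows downward; lengths in m; the calibration is good to about 2 mm. A picture is of the moment at which its call begins. camera_model takes no time and is no camera call.
- job.hand_in(): hands the job in; it is judged then, once.
The state is a dict: "time": time; "q": joint angles; "joint_velocities": joint speeds; "joint_torque": joint torques, N m; "position": TCP position; "tool_rot": TCP orientation; "ft_force": force on the tool from outside, world axes, zero at the start; "moment": the same for the moment, N m; "grip_width": finger opening in m; "grip_force": force on a finger pad.
Only numpy, scipy, OpenCV 4.12 (cv2) and the standard library are available. Lean on these libraries where they do the work, as an engineer would, in place of code of your own. Each camera call takes 0.05 s, during which the arm holds its last target. There are 200 camera calls.

## Working session

There is one attempt and no reset: what is moved stays moved. The work goes in short steps, Python scripts to look and compute and a tool call to move; the robot and the scene stay as the last step left them, time stands still between calls to the robot, and variables do not carry over. Pictures are saved under pics/ and viewed, at most 10 in all, crops included, and the job is handed in when it is done.

Besides the shell and the picture viewer there is one more tool, called as a command line: name --argument value ..., lists and objects as JSON in quotes. servo_tool: Moves the arm, as the interface text tells. Its arguments: {"type":"object","properties":{"moves":{"type":"string"},"grip_force":{"type":"number"}},"required":["moves"]}

```bash
mkdir -p pics; python3 - <<'E'
from rig import get_obs,cams
import cv2
for n in("scene","top"):
    cv2.imwrite(f"pics/{n}0.png",cams.camera(n)); m=cams.camera_model(n); print(n,m)
o=get_obs();print(o)
E
```

```text
scene {'fx': 359.2421506821176, 'fy': 359.2421506821176, 'cx': 257.68916331346065, 'cy': 191.92379231793183, 'R': array([[-0.72184198, -0.69171093,  0.02191235],
       [-0.40547979,  0.3970596 , -0.82336493],
       [ 0.56083001, -0.60322439, -0.56708909]]), 't': array([0.25962764, 0.39623592, 0.44146552])}
top {'fx': 396.34644271109323, 'fy': 396.34644271109323, 'cx': 260.2346787695771, 'cy': 194.60218196073296, 'R': array([[-0.02010901, -0.99968351,  0.01511629],
       [-0.9861334 ,  0.01734077, -0.16504607],
       [ 0.16473171, -0.0182256 , -0.98617001]]), 't': array([-0.24211242,  0.57912798,  1.00547509])}
{'time': 0.1, 'q': array([ 1.11653197e+00,  5.28367710e-01,  1.43378553e+00,  2.91403077e-07,
        1.18141319e+00, -1.78476993e-01]), 'joint_velocities': array([-9.06074840e-06, -2.70653582e-03, -3.05409856e-03, -7.12706930e-04,
        6.61224799e-04,  4.65004569e-04]), 'joint_torque': array([-4.84906741e-04, -4.40986490e+01, -1.77150983e+01,  6.34619105e-02,
        5.34413068e-02, -3.53648375e-05]), 'position': array([0.16984965, 0.60078267, 0.22166926]), 'tool_rot': array([ 1.37457085e-01,  9.90507232e-01, -9.37865069e-04, -3.07167225e-04]), 'ft_force': array([-0.00808399, -0.60500349,  0.00758677]), 'moment': array([-0.01809742,  0.00918975, -0.01363757]), 'grip_force': 0.0, 'grip_width': 0.08720243021693662}
```

View pics/scene0.png

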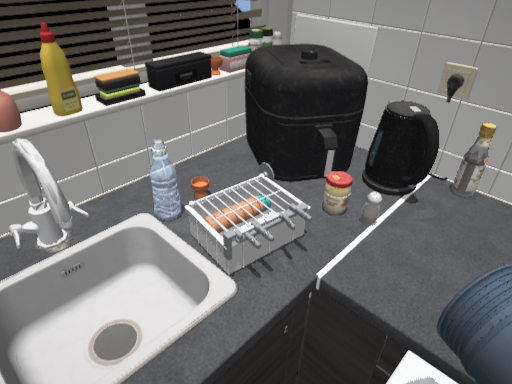

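View pics/top0.png

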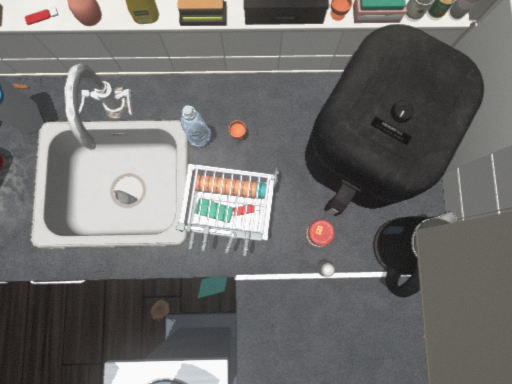

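The box is near top-view pixel (228,203), with its posts at rows 230–255 on the image's lower side. I'll enlarge that area.

```bash
python3 - <<'E'
import cv2
a=cv2.imread("pics/top0.png")[155:265,170:290]; cv2.imwrite("pics/c1.png",cv2.resize(a,None,fx=5,fy=5,interpolation=cv2.INTER_CUBIC))
a=cv2.imread("pics/scene0.png")[165:275,180:320]; cv2.imwrite("pics/c2.png",cv2.resize(a,None,fx=5,fy=5,interpolation=cv2.INTER_CUBIC))
E
```

```text
(no output)
```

View pics/c1.png

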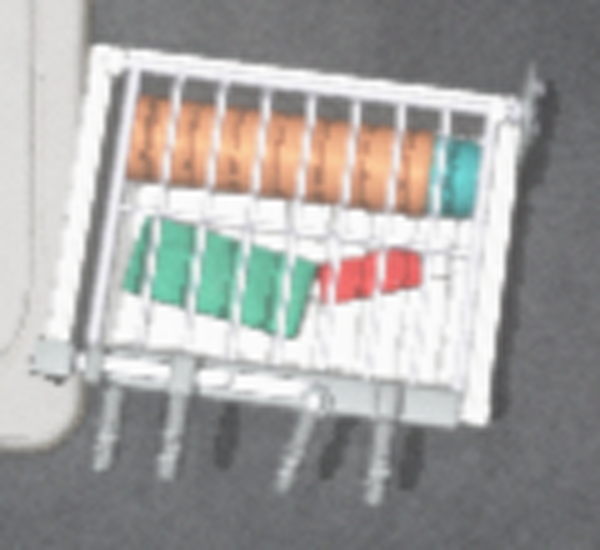

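View pics/c2.png

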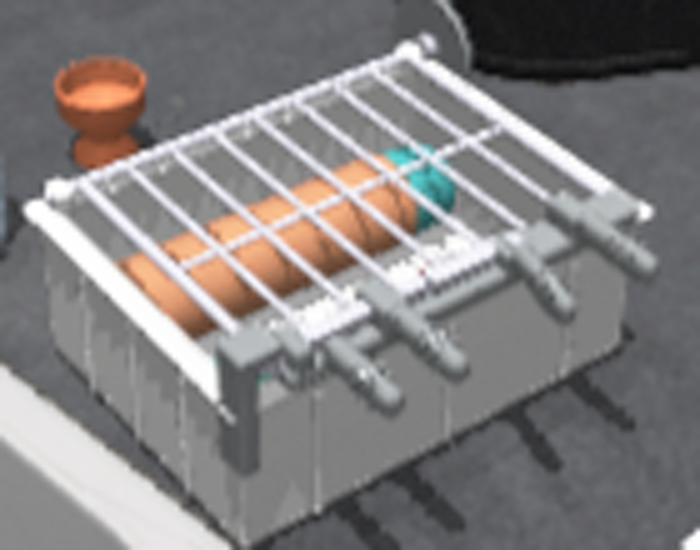

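Crop 1 shows the post tips at (102,467), (168,475), (285,487) and (375,500), and rim corners at (95,48) and (490,425). Crop 2 shows tips at (395,400), (457,364), (566,308) and (648,264). I'll fit the box pose to these.

```bash
cat > h.py <<'E'
import numpy as np
from scipy.spatial.transform import Rotation as Ro
from rig import get_obs,cams,job
def proj(n,X):
    m=cams.camera_model(n); c=np.atleast_2d(X)@m["R"].T+m["t"]
    return np.c_[m["fx"]*c[:,0]/c[:,2]+m["cx"],m["fy"]*c[:,1]/c[:,2]+m["cy"]]
def w(p,b):  # box->world, p=(x,y,yaw)
    b=np.atleast_2d(b);c,s=np.cos(p[2]),np.sin(p[2])
    return np.c_[p[0]+c*b[:,0]-s*b[:,1],p[1]+s*b[:,0]+c*b[:,1],b[:,2]]
E
python3 - <<'E'
from h import *
from scipy.optimize import least_squares
tip=[(-.133,.0713,.107),(-.133,.0387,.107),(-.133,-.0633,.107)]
rim=[(.085,.114,.088),(-.085,-.114,.088)]
c1=(np.array([(102,467),(168,475),(375,500),(92,46),(490,425)])+.5)/5-.5+[170,155]
c2=(np.array([(395,400),(457,364),(648,264)])+.5)/5-.5+[180,165]
f=lambda p:np.r_[proj("top",w(p,tip+rim))-c1,proj("scene",w(p,tip))-c2].ravel()
r=least_squares(f,[.6,.1,0]);print(r.x,r.fun.reshape(-1,2).round(1))
p=r.x;np.save("p.npy",p)
print("safety,main,hinge",w(p,[(-.115,-.049,.107),(-.115,.049,.107),(.075,0,.094)]))
o=get_obs();R=Ro.from_quat(o["tool_rot"]).as_matrix();print(R.round(3),np.degrees(np.arctan2(R[1,1],R[0,1])),np.degrees(p[2])+90)
E
```

```text
[ 0.55698068 -0.16756091 -0.14358884] [[ 0.5 -0.2]
 [ 0.4 -0.1]
 [ 0.2  0. ]
 [ 0.1 -1.9]
 [-0.2 -1.4]
 [-0.1  1.1]
 [ 0.9  1.3]
 [ 0.6  1.4]]
safety,main,hinge [[ 0.43615246 -0.19960061  0.107     ]
 [ 0.45017586 -0.10260915  0.107     ]
 [ 0.63120884 -0.17829311  0.094     ]]
[[-0.962  0.272 -0.001]
 [ 0.272  0.962 -0.002]
 [ 0.    -0.002 -1.   ]] 74.19856109118822 81.77296562035013
```

servo_tool --moves "-0.29 -0.27 0 -7.6 0.087;-0.29 -0.27 0 -7.6 0.087;-0.29 -0.27 0 -7.6 0.087;-0.29 -0.27 0 -7.6 0.087;-0.29 -0.27 0 -7.6 0.087;-0.29 -0.27 0 -7.6 0.087;-0.29 -0.27 0 -7.6 0.087;-0.29 -0.27 0 -7.6 0.087;-0.29 -0.27 0 -7.6 0.087;-0.29 -0.27 0 -7.6 0.087" --grip_force 15

```text
time: 0.93
position: [0.3773, 0.2593, 0.2224]
tool_rot: [0.073, 0.997, -0.001, 0.0]
ft_force: [0.4, 0.4, 0.0]
grip_width: 0.0872
grip_force: 0.0
```

```bash
cat >> h.py <<'E'
def go(T):
    o=get_obs();R=Ro.from_quat(o["tool_rot"]).as_matrix()
    d=np.array(T)-o["position"];a=np.degrees(np.arctan2(R[1,1],R[0,1]));P=np.load("p.npy")
    print("t",round(o["time"],2),"pos",o["position"].round(4),"shift",(R.T@d).round(4),"spin",round(-(np.degrees(P[2])+90-a),2),"F",o["ft_force"].round(1),"w",round(o["grip_width"],4),"rows",np.linalg.norm(d)/.0417)
E
python3 -c "
from h import *
go([.436,-.2,.16])"
```

```text
t 0.93 pos [0.3773 0.2593 0.2224] shift [-0.1246 -0.4459  0.0631] spin -0.11 F [0.4 0.4 0. ] w 0.0872 rows 11.205000602834742
```

servo_tool --moves "-0.125 -0.446 0.02 0 0.087;-0.125 -0.446 0.02 0 0.087;-0.125 -0.446 0.02 0 0.087;-0.125 -0.446 0.02 0 0.087;-0.125 -0.446 0.02 0 0.087;-0.125 -0.446 0.02 0 0.087;-0.125 -0.446 0.02 0 0.087;-0.125 -0.446 0.02 0 0.087;-0.125 -0.446 0.02 0 0.087;-0.125 -0.446 0.02 0 0.087"

```text
time: 1.77
position: [0.4292, -0.1522, 0.2044]
tool_rot: [0.072, 0.997, 0.0, -0.0]
ft_force: [1.2, 0.4, -0.1]
grip_width: 0.0866
grip_force: 0.0
```

```bash
python3 -c "
from h import *
go([.436,-.2,.14])"
```

```text
t 1.77 pos [ 0.4292 -0.1522  0.2044] shift [-0.0136 -0.0464  0.0643] spin -0.01 F [ 1.2  0.4 -0.1] w 0.0866 rows 1.929318688247911
```

servo_tool --moves "-0.0136 -0.0464 0.05 0 0.087;-0.0136 -0.0464 0.064 0 0.087;-0.0136 -0.0464 0.064 0 0.087;-0.0136 -0.0464 0.064 0 0.087"

```text
time: 2.1
position: [0.4349, -0.1977, 0.1383]
tool_rot: [0.073, 0.997, 0.002, -0.003]
ft_force: [0.1, -0.8, -0.1]
grip_width: 0.0874
grip_force: 0.0
```

```bash
python3 - <<'E'
from h import *
import cv2
go([.436,-.2,.088])
a=cams.camera("scene")[165:275,210:350]; b=cams.camera("top")[155:275,170:290]
cv2.imwrite("pics/d1.png",cv2.resize(a,None,fx=5,fy=5,interpolation=cv2.INTER_CUBIC))
cv2.imwrite("pics/d2.png",cv2.resize(b,None,fx=5,fy=5,interpolation=cv2.INTER_CUBIC))
E
```

```text
t 2.1 pos [ 0.4349 -0.1977  0.1383] shift [-0.0018 -0.0023  0.0503] spin -0.12 F [ 0.1 -0.8 -0.1] w 0.0874 rows 1.2089084069446034
```

View pics/d1.png

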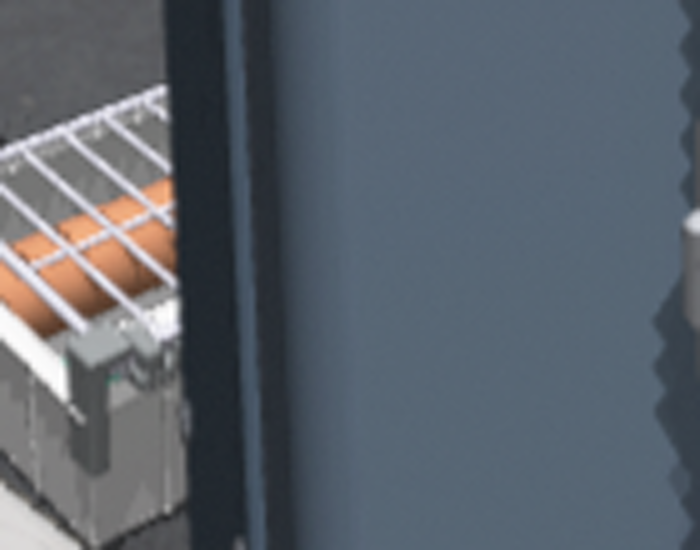

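The arm hides the posts in the scene view. I'll go down 4 mm to the left of the squeeze point for even clearance and feel for contact.

servo_tool --moves "0 0.004 0.03 0 0.087;0 0.004 0.052 0 0.087;0 0.004 0.052 0 0.087;0 0.004 0.052 0 0.087"

```text
time: 2.53
position: [0.4372, -0.1928, 0.0899]
tool_rot: [0.07, 0.998, -0.0, 0.0]
ft_force: [0.6, 0.3, -0.3]
grip_width: 0.0874
grip_force: 0.0
```

```bash
python3 -c "
from h import *
go([.436,-.2,.088])"
```

```text
t 2.53 pos [ 0.4372 -0.1928  0.0899] shift [ 0.0002 -0.0073  0.0019] spin 0.14 F [ 0.6  0.3 -0.3] w 0.0874 rows 0.1803570841522511
```

servo_tool --moves "0 -0.006 0.001 0 0.075;0 -0.006 0.001 0 0.065;0 -0.006 0.001 0 0.05;0 -0.006 0.001 0 0.036;0 -0.006 0.001 0 0.036;0 -0.006 0.001 0 0.036;0 -0.006 0.001 0 0.036;0 -0.006 0.001 0 0.036;0 -0.006 0.001 0 0.036;0 -0.006 0.001 0 0.036" --grip_force 12

```text
time: 3.37
position: [0.4351, -0.1984, 0.0873]
tool_rot: [0.072, 0.997, 0.001, -0.001]
ft_force: [-0.7, 5.0, 2.1]
grip_width: 0.0408
grip_force: 11.8
```

servo_tool --moves "0 0 0 0 0.034;0 0 0 0 0.034;0 0 0 0 0.034;0 0 0 0 0.034" --grip_force 20

```text
time: 3.7
position: [0.4351, -0.1985, 0.0873]
tool_rot: [0.071, 0.997, 0.001, -0.001]
ft_force: [-1.2, 5.9, 1.3]
grip_width: 0.0406
grip_force: 19.7
```

servo_tool --moves "0 0 0 0 0.06;0 0 0 0 0.06;0 0 0 0 0.06;0 0 -0.03 0 0.065;0 0 -0.06 0 0.07;0 0 -0.06 0 0.07;0 0.04 -0.06 0 0.075;0 0.08 -0.06 0 0.075;0 0.1 -0.06 0 0.075;0 0.1 -0.06 0 0.075"

```text
time: 4.53
position: [0.4502, -0.098, 0.1474]
tool_rot: [0.07, 0.998, 0.0, -0.0]
ft_force: [-0.4, 0.5, 0.6]
grip_width: 0.0747
grip_force: 0.0
```

```bash
python3 - <<'E'
from h import *
import cv2
go([.4502,-.1026,.088])
b=cams.camera("scene")[160:270,190:350]
cv2.imwrite("pics/e1.png",cv2.resize(b,None,fx=5,fy=5,interpolation=cv2.INTER_CUBIC))
E
```

```text
t 4.53 pos [ 0.4502 -0.098   0.1474] shift [-0.0007 -0.0046  0.0594] spin 0.23 F [-0.4  0.5  0.6] w 0.0747 rows 1.4297428668307468
```

View pics/e1.png

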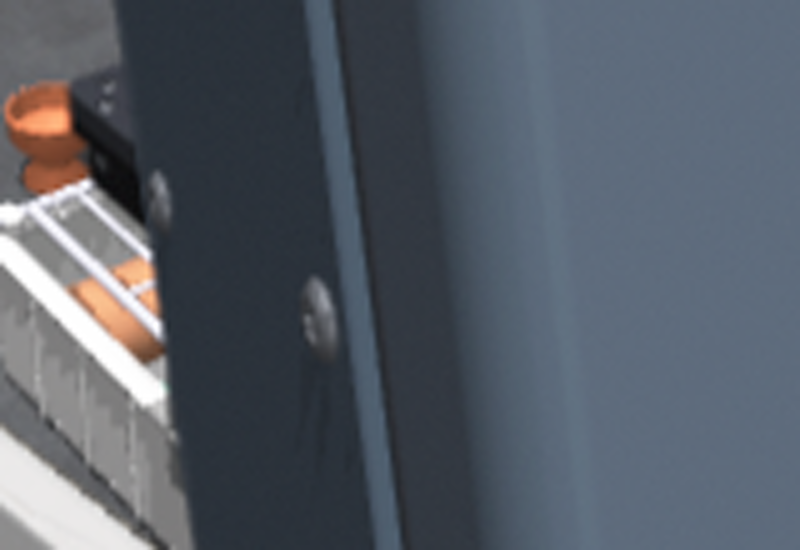

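servo_tool --moves "0 0 0.03 0 0.075;0 0 0.059 0 0.075;0 0 0.059 0 0.075;0 -0.004 0.059 0 0.07;0 -0.004 0.059 0 0.05;0 -0.004 0.059 0 0.026;0 -0.004 0.059 0 0.026;0 -0.004 0.059 0 0.026;0 -0.004 0.059 0 0.026;0 -0.004 0.059 0 0.026" --grip_force 30

```text
time: 5.42
position: [0.4558, -0.1087, 0.0931]
tool_rot: [0.074, 0.997, -0.002, 0.007]
ft_force: [3.1, 9.9, 6.6]
grip_width: 0.038
grip_force: 4.8
```

servo_tool --moves "0 0 0 0 0.024;0 0 0 0 0.024;0 0 0 0 0.024" --grip_force 30

```text
time: 5.67
position: [0.4543, -0.1047, 0.0903]
tool_rot: [0.074, 0.997, 0.001, 0.005]
ft_force: [8.0, 15.5, 12.5]
grip_width: 0.0283
grip_force: 30.0
```

```bash
python3 - <<'E'
from h import *
go([.4502,-.1026,.088])
for th in (.1,.2,.4,.6,.8,1.0,1.2,1.4,1.5,1.55):
    c,s=np.cos(th),np.sin(th)
    print(th,"dx fwd %.3f dz up %.3f"%(-.19*c+.013*s+.19,.19*s+.013*c-.013))
E
```

```text
t 5.67 pos [ 0.4543 -0.1047  0.0903] shift [0.0044 0.0014 0.0023] spin -0.3 F [ 8.  15.5 12.5] w 0.0283 rows 0.12383428389129413
0.1 dx fwd 0.002 dz up 0.019
0.2 dx fwd 0.006 dz up 0.037
0.4 dx fwd 0.020 dz up 0.073
0.6 dx fwd 0.041 dz up 0.105
0.8 dx fwd 0.067 dz up 0.132
1.0 dx fwd 0.098 dz up 0.154
1.2 dx fwd 0.133 dz up 0.169
1.4 dx fwd 0.171 dz up 0.176
1.5 dx fwd 0.190 dz up 0.177
1.55 dx fwd 0.199 dz up 0.177
```

```bash
python3 - <<'E'
from h import *
import cv2
go([.4502,-.1026,.088])
a=cams.camera("scene")[130:290,160:330]; b=cams.camera("top")[155:275,170:290]
print(proj("top",np.load("p.npy")[None,:2].repeat(1,0)@np.eye(2,3)))
cv2.imwrite("pics/f1.png",np.hstack([cv2.resize(a,(400,376),interpolation=cv2.INTER_CUBIC),cv2.resize(b,(376,376),interpolation=cv2.INTER_CUBIC)]))
E
```

```text
t 5.67 pos [ 0.4543 -0.1047  0.0903] shift [0.0044 0.0014 0.0023] spin -0.3 F [ 8.  15.5 12.5] w 0.0283 rows 0.12383428389129413
[[229.32580819 204.31562282]]
```

View pics/f1.png

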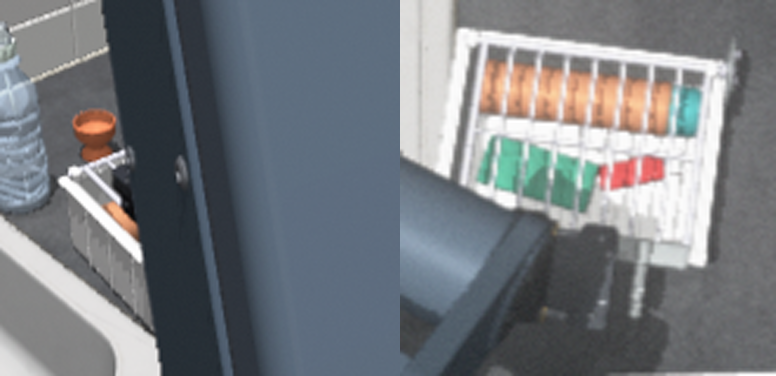

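The top view shows the safety posts pinched together and the gripper on the main posts. I'll shift slightly to relieve the contact load before lifting.

servo_tool --moves "0 0.002 -0.002 0 0.024;0 0.002 -0.002 0 0.024;0 0.002 -0.002 0 0.024"

```text
time: 6.02
position: [0.4545, -0.1045, 0.0918]
tool_rot: [0.073, 0.997, -0.0, 0.005]
ft_force: [6.0, 7.6, 6.6]
grip_width: 0.0286
grip_force: 30.0
```

servo_tool --moves "0 0.001 -0.004 0 0.024;0 0.001 -0.01 0 0.024;-0.001 0.001 -0.015 0 0.024;-0.002 0.001 -0.019 0 0.024;-0.003 0.001 -0.025 0 0.024;-0.004 0.001 -0.031 0 0.024;-0.006 0.001 -0.037 0 0.024;-0.006 0.001 -0.037 0 0.024"

```text
time: 6.68
position: [0.4592, -0.105, 0.128]
tool_rot: [0.072, 0.997, -0.001, 0.003]
ft_force: [5.1, 0.8, -6.1]
grip_width: 0.0288
grip_force: 30.0
```

servo_tool --moves "-0.003 0 -0.009 0 0.024;-0.006 0 -0.018 0 0.024;-0.01 0 -0.027 0 0.024;-0.014 0 -0.036 0 0.024;-0.019 0 -0.044 0 0.024;-0.024 0 -0.052 0 0.024;-0.029 0 -0.060 0 0.024;-0.035 0 -0.068 0 0.024;-0.035 0 -0.068 0 0.024"

```text
time: 7.43
position: [0.4906, -0.1095, 0.1953]
tool_rot: [0.072, 0.997, -0.001, -0.001]
ft_force: [-0.6, -3.2, -4.3]
grip_width: 0.0285
grip_force: 30.0
```

```bash
cat >> h.py <<'E'
def th(off=0):
    p=np.load("p.npy");o=get_obs();g=o["position"]+[0,0,.019]
    c,s=np.cos(p[2]),np.sin(p[2]);d=g[:2]-p[:2];bx=c*d[0]+s*d[1]-.075;z=g[2]-.094
    print("box x,z rel hinge",bx,z,"r",np.hypot(bx,z),"theta",np.arctan2(z,-bx)-np.arctan2(.013,.19),"by",-s*d[0]+c*d[1])
E
python3 -c "
from h import *
go([.45,-.1,.088]);th()"
```

```text
t 7.43 pos [ 0.4906 -0.1095  0.1953] shift [0.0414 0.0038 0.1074] spin 0.01 F [-0.6 -3.2 -4.3] w 0.0285 rows 2.7614957978761034
box x,z rel hinge -0.14897840704258997 0.12032953685217476 r 0.19150395088354313 theta 0.611102568734102 by 0.047962929920966055
```

servo_tool --moves "-0.006 0 -0.007 0 0.024;-0.013 0 -0.014 0 0.024;-0.019 0 -0.021 0 0.024;-0.026 0 -0.027 0 0.024;-0.033 0 -0.033 0 0.024;-0.041 0 -0.039 0 0.024;-0.049 0 -0.044 0 0.024;-0.057 0 -0.049 0 0.024;-0.066 0 -0.053 0 0.024;-0.075 0 -0.057 0 0.024"

```text
time: 8.27
position: [0.562, -0.12, 0.2518]
tool_rot: [0.071, 0.997, -0.001, -0.004]
ft_force: [-6.1, -4.9, -1.1]
grip_width: 0.0291
grip_force: 30.0
```

```bash
python3 -c "
from h import *
go([.45,-.1,.088]);th()"
```

```text
t 8.27 pos [ 0.562  -0.12    0.2518] shift [0.1123 0.0043 0.1647] spin 0.03 F [-6.1 -4.9 -1.1] w 0.0291 rows 4.7820872560715495
box x,z rel hinge -0.0768394254783472 0.17677384691634032 r 0.19275188782848326 theta 1.0924437022932743 by 0.04779141805020671
```

servo_tool --moves "-0.01 0 -0.004 0 0.024;-0.019 0 -0.007 0 0.024;-0.029 0 -0.01 0 0.024;-0.038 0 -0.012 0 0.024;-0.048 0 -0.014 0 0.024;-0.058 0 -0.015 0 0.024;-0.066 0 -0.015 0 0.024;-0.068 0 -0.015 0 0.024;-0.068 0 -0.015 0 0.024;-0.068 0 -0.015 0 0.024"

```text
time: 9.1
position: [0.6313, -0.1303, 0.2676]
tool_rot: [0.072, 0.997, -0.001, -0.001]
ft_force: [-3.9, -4.6, 1.5]
grip_width: 0.0288
grip_force: 30.0
```

servo_tool --moves "0 0 0 0 0.024;0 0 0 0 0.024;0 0 0 0 0.024;0 0 0 0 0.024;0 0 0 0 0.024;0 0 0 0 0.024"

```text
time: 9.6
position: [0.6311, -0.1302, 0.2676]
tool_rot: [0.072, 0.997, -0.001, -0.001]
ft_force: [-3.9, -4.9, 1.4]
grip_width: 0.0289
grip_force: 30.0
```

```bash
python3 - <<'E'
from h import *
import cv2
go([.45,-.1,.088]);th();print(get_obs()["joint_velocities"].round(3))
a=cams.camera("scene")[90:290,120:330]; b=cams.camera("top")[75:275,150:350]
cv2.imwrite("pics/g1.png",np.hstack([cv2.resize(a,(399,380)),cv2.resize(b,(380,380))]))
E
```

```text
t 9.6 pos [ 0.6311 -0.1302  0.2676] shift [0.1831 0.0045 0.18  ] spin -0.02 F [-3.9 -4.9  1.4] w 0.0289 rows 6.159030332602011
box x,z rel hinge -0.007003773647917516 0.19260539290752507 r 0.19273269110966457 theta 1.4661344289316938 by 0.04754614445409348
[-0.    -0.    -0.001  0.002 -0.001 -0.002]
```

View pics/g1.png

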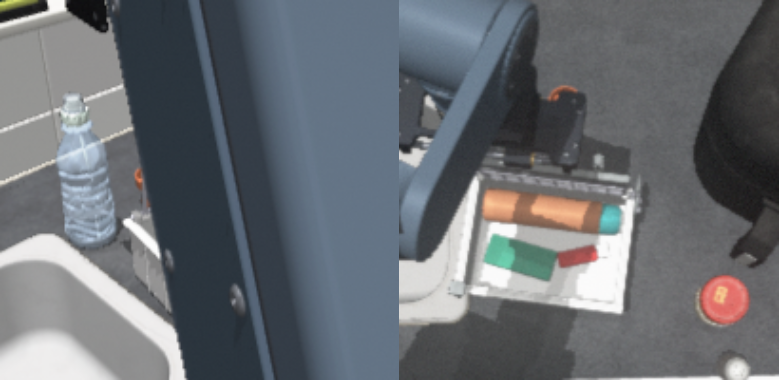

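The picture shows the gate standing nearly upright, with the box open and the can at about (555,210). The bystanders I can see, including the bottle, are undisturbed. The gate is held still at about 1.47 rad, so I'm handing in.

```bash
python3 -c "
from rig import job
print(job.hand_in())"
```

```text
the job is handed in; nothing more can be done
None
```

I squeezed the safety catch open, then the main catch, and swung the gate up to about 1.47 rad; the arm was holding it there, still, when I handed the job in (no verdict was returned).

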